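Hold up the key tray with the right carabiner in it

ROBOT

A 7-joint arm with a two-finger parallel gripper is mounted at the origin on the work surface. World frame = base frame: x ahead of the robot, y to its left, z up, the work surface at z = 0. Lengths are in mm, angles in rad, forces in N, time in s.
With the tool pointing down it reaches from about 400 to 875 mm from the base axis. Payload 4.4 kg.
Tool frame: the origin (TCP) lies at the very end of the fingers, on their centre line; the grasp point (between the pads) lies 19 mm behind it; z points along the fingers, y is the line along which they close (so a half turn about z gives the same grasp; the last joint's range is limited). The gripper opens to 85 mm and grips with 20 to 120 N. Pads are 22 mm wide; open, the fingers measure 114 mm over their backs; the gripper's body (76 mm by 85 mm) begins 54 mm behind the grasp point. The pads swing forward as they close: fully open they stand 13 mm farther back than shut.
Start: joints at [1.129, 0.628, 0.038, 1.517, -0.027, 0.996, -0.02], TCP at [238.589, -604.643, 231.313] pointing down, gripper open.
Joint ranges: [-3.06, 3.06], [-0.37, 2.12], [-1.25, 1.32], [0.18, 2.47], [-1.1, 4.24], [0.23, 1.98], [-2.94, 2.94]. Speed limits (rad/s): [2.57, 2.57, 3.14, 3.14, 3.14, 3.14, 3.14].

INTERFACE

Orientations are given as [roll, pitch, yaw] about the fixed x, y, z axes, in that order (R = Rz(yaw) Ry(pitch) Rx(roll)).
In Python, from cell import read_state, get_image, camera_params, finish_job gives the robot as it stands.
- The arm moves only by the tool arm_command, never from a script. Its argument "deltas" is a list of rows, each an object of numbers: "dx", "dy", "dz": the shift along the world's x, y, z in m; "yaw": the turn about the world's z in degrees; "jaw": the opening, from 0 (shut) to 1 (fully open). A call has 1 to 20 rows; each row is the pose to reach, as a shift and turn from the pose commanded when the call began; what a row does not reach only later rows make up. A row lasts 1/10 s, in which the tool goes at most 50 mm and 8.59 degrees, less where a joint would pass 70% of its speed; a pose out of reach is approached as far as the arm can. A call with a gripper value outside its range is refused whole. The fingers move at their own pace and stop on an object; the grip force is fixed at half the most. Time passes only in rows, so rows that repeat a pose let the fingers close. It gives the time, the measured TCP pose, the force, the opening and the grip force at its end, in the units of the state.
- read_state(): the state, without advancing time (a new reading comes with each control period).
- get_image(name): name is "scene" or "side" or "wrist"; returns (picture, depth): 400x640x3 uint8, red, green, blue; 400x640 float32, mm along the optical axis (not along the pixel's ray), 0 where there is no reading.
- camera_params(name): a dict with "camera_matrix" (3x3 intrinsics, pixels), "extrinsics" (4x4, takes a point from camera to world coordinates). Camera axes: x right, y down, z forward; pixel columns grow to the right and rows downward; lengths in mm; the calibration is good to about 2 mm. The wrist camera is an equidistant fisheye: a pixel r from the principal point sees the ray r / f radians off the axis. A picture is of the moment at which its call begins: read the wrist's pose just before it. camera_params takes no time and is no camera call; for the wrist camera it gives the pose at the moment of the call.
- finish_job(): hands the job in; it is judged then, once.
The state is a dict: "clock": time; "qpos": joint angles; "qd": joint speeds; "tau": joint torques, N m; "eef_pos": TCP position; "tool_rot": TCP orientation; "force": force on the tool from outside, world axes, zero at the start; "torque": the same for the moment, N m; "width": finger opening in mm; "gripper_force": force on a finger pad.
Only numpy, scipy, OpenCV 4.12 (cv2) and the standard library are available. Lean on these libraries where they do the work, as an engineer would, in place of code of your own. Each camera call takes 0.05 s, during which the arm holds its last target. There are 200 camera calls.

TASK

I am off out: from the three steel carabiners on the middle tier take the middle-sized one and lay it in the key tray on the top tier beside the whistle, without dropping it in from a height. Then lift the tray by its handle straight up, about 10 cm above its tier, with the carabiner and the whistle still in it, and finish while holding it there level and still, so that I can take them out. Leave the other two carabiners, the ball, the kettlebell and the glasses case where they are.

Things in the scene. Friction and masses are not known exactly. Their poses are not given: they have to be found in the camera images.
- tiers: Fixed stepped beech unit of three boards side by side, 400 mm deep (its x from -160 to 240). Origin on the work surface, x away from the robot, y to the left, z up. Bottom tier: y 120 to 310 mm, top face at z = 30 mm; middle tier: y -100 to 120, top face at z = 70; top tier: y -330 to -100, top face at z = 110. No walls above the boards.
- top_tier (a point): Point on the top tier's upper face, near the middle of the board; axes as tiers.
- carabiner_mid: The wanted one, middle-sized: plain steel carabiner lying flat, a closed rounded loop of 9 mm round bar, 80 mm long (its y) and 44 mm wide over the outside (its x), long sides straight over the middle 35 mm; 75 g. Origin at the loop's centre on its underside, z up.
- carabiner_small: Look-alike, too small: 60 mm long (y), 33 mm wide (x), 7 mm bar. Origin at its centre on the underside. Leave it.
- carabiner_large: Look-alike, too large: 100 mm long (y), 55 mm wide (x), 11 mm bar. Origin at its centre on the underside. Leave it.
- tray: Loose rectangular blue-glazed ceramic key tray on the top tier, 260 mm long (its x), 150 mm wide (its y), rim 22 mm high, walls and floor 5 mm thick, about 0.42 kg. Origin at the centre of its underside, x away from the robot, z up. The half towards the robot (negative x) is empty; the whistle lies in the far half.
- tray_handle (a point): Centre of the crossbar of the tray's fixed bridge handle, 60 mm above the tray's origin. Flat-sided bar 14 mm thick (tray x), 92 mm long (tray y), 48 to 72 mm above the tray's underside, on two posts at tray y = -40 and 40 mm. The tray balances here.
- whistle: White plastic whistle lying on its side in the far half of the tray, about 43 mm long, 22 mm wide, 18 mm high, 15 g. Origin under its round chamber.
- ball_center (a point): Centre of a loose red hard-silicone ball of 56 mm diameter, resting in a low beech ring at the back of the middle tier. Leave it.
- kettlebell: Small green kettlebell standing on the bottom tier, 84 mm across, 106 mm high, 0.95 kg. Origin at the centre of its underside. Leave it.
- glasses_case: Black rounded glasses case lying on the bottom tier, 70 x 155 x 42 mm high. Origin at the centre of its underside. Leave it.

How it is judged:
By the outcome, as a careful person would: the job done as asked, in the order asked, and still so for the second after the job is handed in, while the arm keeps its last pose, push and grip.
It also fails if it takes over 53 s, if anything falls off the work surface, if the arm or the gripper's body presses on something with over 40 N, if the wrist force passes 120 N, or if a joint passes its speed limit or range.

## Working session

There is one attempt and no reset: what is moved stays moved. The work goes in short steps, Python scripts to look and compute and a tool call to move; the robot and the scene stay as the last step left them, time stands still between calls to the robot, and variables do not carry over. Pictures are saved under pics/ and viewed, at most 10 in all, crops included, and the job is handed in when it is done.

Besides the shell and the picture viewer there is one more tool, called after "Call:" by a JSON object that holds its "method" and its "body", one argument or row to a line. arm_command: Moves the arm, as the interface text tells. Its arguments: {"type":"object","properties":{"deltas":{"type":"array"}},"required":["deltas"]}

```bash
mkdir -p pics
cat > h.py <<'E'
import numpy as np, cv2
from cell import *
def cloud(name):
    p=camera_params(name); im,d=get_image(name)
    K=np.array(p["camera_matrix"]);T=np.array(p["extrinsics"])
    v,u=np.mgrid[:400,:640]; x=(u-K[0,2])/K[0,0]; y=(v-K[1,2])/K[1,1]
    if name=="wrist":
        r=np.hypot(x,y); s=np.tan(np.minimum(r,1.5))/np.maximum(r,1e-9); x=x*s;y=y*s
    P=np.stack([x*d,y*d,d],-1)@T[:3,:3].T+T[:3,3]
    P[d==0]=np.nan
    return im,d,P
def save(n,im): cv2.imwrite(f"pics/{n}.png",im[...,::-1])
E
python3 - <<'E'
from h import *
s=read_state(); print(s)
a=[]
for n in("scene","side"):
    im,d,P=cloud(n); np.savez(f"{n}.npz",im=im,d=d,P=P); a.append(im)
    print(n,np.array(camera_params(n)["extrinsics"]).round(2).tolist(),(d==0).mean())
save("scene",a[0]); save("side",a[1])
E
```

```text
{'clock': 0.0, 'qpos': array([ 1.1291619 ,  0.62936637,  0.03844924,  1.51836708, -0.02698192,
        0.99626919, -0.02000442]), 'qd': array([ 0.00085291, -0.00096122, -0.00063521, -0.00185703,  0.00052517,
       -0.00128775,  0.00015252]), 'tau': array([-7.89419005e-05, -5.63392782e+01,  1.22617710e+00, -1.93444955e+01,
        1.09656170e-02,  1.05755014e-02, -9.05485074e-07]), 'eef_pos': array([ 238.37348876, -604.05039439,  230.37638439]), 'tool_rot': array([-3.13970146e+00,  4.53137253e-05,  3.75834017e-01]), 'force': array([-0.5708445 , -0.07704962, -0.61715544]), 'torque': array([-0.01892481,  0.03256541, -0.02098532]), 'gripper_force': 0.0, 'width': 85.52280647368147}
scene [[0.88, 0.31, -0.37, 910.19], [0.48, -0.58, 0.66, -503.98], [-0.01, -0.75, -0.66, 645.14], [0.0, 0.0, 0.0, 1.0]] 0.0041875
side [[-0.77, -0.33, 0.55, 195.03], [-0.64, 0.36, -0.68, 512.36], [0.02, -0.87, -0.49, 488.19], [0.0, 0.0, 0.0, 1.0]] 0.00412109375
```

View pics/scene.png

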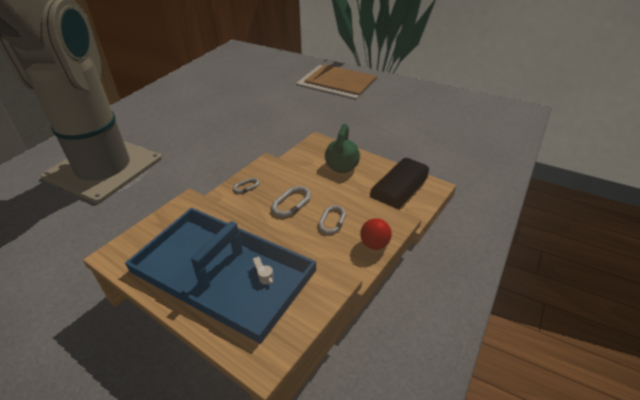

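View pics/side.png

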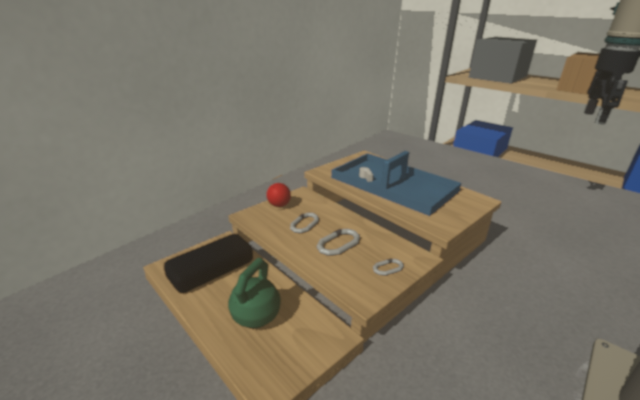

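The scene view shows the small carabiner at (246,186), the large at (291,202) and the mid at (332,220). The tray handle is at (215,248), the whistle at (263,270) and the ball at (376,234). In the side view the mid is at (305,223), the large at (338,242) and the small at (388,267).

```bash
cat > m.py <<'E'
from h import *
box={"scene":{"small":(228,172,266,198),"large":(266,182,316,222),"mid":(316,202,350,240)},
"side":{"small":(366,254,410,280),"large":(312,226,364,258),"mid":(284,208,324,238)}}
for n in box:
    z=np.load(n+".npz"); im,P=z["im"],z["P"]; hsv=cv2.cvtColor(im,cv2.COLOR_RGB2HSV)
    Z=P[...,2]
    def rep(k,m,ang=True):
        Q=P[m]; Q=Q[~np.isnan(Q).any(1)]
        r=cv2.minAreaRect(Q[:,:2].astype(np.float32)); print(n,k,len(Q),"med",np.median(Q,0).round(1),"rect",np.round(r[0],1),np.round(r[1],1),round(r[2],1),"z",np.percentile(Q[:,2],[2,50,98]).round(1))
    for k,(a,b,c,d) in box[n].items():
        m=np.zeros(Z.shape,bool); m[b:d,a:c]=1
        rep(k,m&(hsv[...,1]<60)&(Z>65)&(Z<95))
    blue=(hsv[...,0]>95)&(hsv[...,0]<120)&(hsv[...,1]>100)&(P[...,0]>300)&(P[...,0]<900)&(P[...,1]<100)&(Z>90)&(Z<200)
    rep("tray",blue); rep("rim",blue&(Z>125)&(Z<140)); rep("handle",blue&(Z>158)); rep("htop",blue&(Z>178))
    white=(hsv[...,1]<70)&(hsv[...,2]>130)&(Z>105)&(Z<150)&(P[...,0]>300)&(P[...,0]<900)&(P[...,1]<50)&(P[...,1]>-300)
    rep("whistle",white)
    red=((hsv[...,0]<6)|(hsv[...,0]>174))&(hsv[...,1]>170)&(Z>70)&(Z<140)&(P[...,0]<1000); rep("ball",red)
    wood=(hsv[...,0]>8)&(hsv[...,0]<22)&(P[...,0]>250)&(P[...,0]<950)&(abs(P[...,1])<450)
    for zz in(30,70,110): rep("tier%d"%zz,wood&(abs(Z-zz)<4))
E
python3 m.py
```

```text
scene small 148 med [423.7  38.8  76.1] rect [424.4  39.4] [56.3 29.8] 65.0 z [71.5 76.1 79.2]
scene large 395 med [535.5  35.8  79.7] rect [536.3  37.6] [93.5 51.5] 81.9 z [74.5 79.7 82.5]
scene mid 259 med [633.5  29.3  78.2] rect [632.7  30.3] [40.9 74. ] 10.4 z [74.7 78.2 81. ]
scene tray 6497 med [ 523.5 -218.8  115.5] rect [ 536.4 -198.7] [134.5 229.5] 88.3 z [113.5 115.5 181.9]
scene rim 750 med [ 500.  -261.7  131.5] rect [ 507.7 -244.5] [114.1 262.6] 59.0 z [125.3 131.5 134.2]
scene handle 329 med [ 550.9 -214.7  181.6] rect [ 549.5 -200.8] [71.  15.3] 89.4 z [159.9 181.6 183.3]
scene htop 283 med [ 550.6 -210.1  181.8] rect [ 549.3 -200.8] [70.9 15.3] 89.8 z [179.  181.8 183.3]
scene whistle 200 med [ 618.9 -169.8  133. ] rect [ 613.3 -167.4] [20.4 56.2] 62.6 z [124.2 133.  134.7]
scene ball 531 med [736.7   1.1 117.8] rect [733.9   6.1] [45.8 40.8] 25.2 z [ 96.7 117.8 126. ]
scene tier30 4508 med [612.8 234.7  30.2] rect [565.6  14.6] [641.3 401.6] 82.7 z [27.3 30.2 32.7]
scene tier70 12755 med [617.5  43.   70.3] rect [565.2   4.7] [620.1 402.5] 83.0 z [67.9 70.3 72.9]
sc
[... 350 characters left out ...]
ret = um.true_divide(
Traceback (most recent call last):
  File "m.py", line 14, in <module>
    rep("tray",blue); rep("rim",blue&(Z>125)&(Z<140)); rep("handle",blue&(Z>158)); rep("htop",blue&(Z>178))
    ~~~^^^^^^^^^^^^^
  File "m.py", line 9, in rep
    r=cv2.minAreaRect(Q[:,:2].astype(np.float32)); print(n,k,len(Q),"med",np.median(Q,0).round(1),"rect",np.round(r[0],1),np.round(r[1],1),round(r[2],1),"z",np.percentile(Q[:,2],[2,50,98]).round(1))
                                                                                                                                                             ~~~~~~~~~~~~~^^^^^^^^^^^^^^^^^^
IndexError: index -1 is out of bounds for axis 0 with size 0
```

Call:
{"method": "arm_command", "body": {
  "deltas": [
    {"dx":0.25,"dy":0.4,"dz":0.05,"yaw":68,"jaw":1},
    {"dx":0.25,"dy":0.4,"dz":0.05,"yaw":68,"jaw":1},
    {"dx":0.25,"dy":0.4,"dz":0.05,"yaw":68,"jaw":1},
    {"dx":0.25,"dy":0.4,"dz":0.05,"yaw":68,"jaw":1},
    {"dx":0.25,"dy":0.4,"dz":0.05,"yaw":68,"jaw":1},
    {"dx":0.25,"dy":0.4,"dz":0.05,"yaw":68,"jaw":1},
    {"dx":0.25,"dy":0.4,"dz":0.05,"yaw":68,"jaw":1},
    {"dx":0.25,"dy":0.4,"dz":0.05,"yaw":68,"jaw":1},
    {"dx":0.25,"dy":0.4,"dz":0.05,"yaw":68,"jaw":1},
    {"dx":0.25,"dy":0.4,"dz":0.05,"yaw":68,"jaw":1},
    {"dx":0.25,"dy":0.4,"dz":0.05,"yaw":68,"jaw":1},
    {"dx":0.25,"dy":0.4,"dz":0.05,"yaw":68,"jaw":1},
    {"dx":0.25,"dy":0.4,"dz":0.05,"yaw":68,"jaw":1},
    {"dx":0.25,"dy":0.4,"dz":0.05,"yaw":68,"jaw":1},
    {"dx":0.25,"dy":0.4,"dz":0.05,"yaw":68,"jaw":1},
    {"dx":0.25,"dy":0.4,"dz":0.05,"yaw":68,"jaw":1}
  ]
}}

```text
clock: 1.7
eef_pos: [488.2, -205.3, 281.2]
tool_rot: [-3.141, 0.0, 1.561]
force: [0.4, -0.1, -0.3]
width: 85.4
gripper_force: 0.0
```

```bash
cat > w.py <<'E'
from h import *
import sys
s=read_state(); im,d,P=cloud("wrist"); np.savez("wrist.npz",im=im,d=d,P=P); save(sys.argv[1],im)
print(s["eef_pos"].round(1),s["tool_rot"].round(3)); hsv=cv2.cvtColor(im,cv2.COLOR_RGB2HSV); Z=P[...,2]
def rep(k,m):
    m=m&~np.isnan(Z); Q=P[m]
    if len(Q)<20: print(k,len(Q)); return
    r=cv2.minAreaRect(Q[:,:2].astype(np.float32)); v,u=np.nonzero(m)
    print(k,len(Q),"px",int(np.median(u)),int(np.median(v)),"rect",np.round(r[0],1),np.round(r[1],1),round(r[2],1),"z",np.percentile(Q[:,2],[2,50,98]).round(1))
reg=lambda x0,x1,y0,y1:(P[...,0]>x0)&(P[...,0]<x1)&(P[...,1]>y0)&(P[...,1]<y1)
T=reg(350,720,-300,-100)
rep("rim",T&(Z>125)&(Z<138)&(hsv[...,0]>90)); rep("htop",T&(Z>172)&(Z<192)&reg(500,600,-300,-100)); rep("floor",T&(abs(Z-115)<3)&(hsv[...,0]>90))
rep("whistle",reg(570,660,-240,-110)&(Z>119)&(Z<145)&(hsv[...,1]<70))
rep("mid",reg(580,680,-20,85)&(Z>72)&(Z<90)&(hsv[...,1]<70))
rep("large",reg(475,590,-30,110)&(Z>73)&(Z<90)&(hsv[...,1]<70))
E
python3 w.py w1
```

```text
[ 488.2 -205.3  281.2] [-3.141  0.     1.561]
rim 4574 px 376 177 rect [ 549.8 -189.4] [150.  260.4] 88.5 z [125.6 131.4 133.2]
htop 1958 px 396 177 rect [ 549.2 -189. ] [92.2 15.1] 88.6 z [173.2 181.3 182.9]
floor 27272 px 361 166 rect [ 549.7 -189.4] [141.7 252.3] 88.5 z [113.2 114.7 116.4]
whistle 746 px 448 149 rect [ 610.9 -148.6] [66.5 82.8] 87.6 z [121.1 132.4 134.1]
mid 239 px 445 7 rect [635.5   3.1] [41.  19.2] 8.7 z [74.1 78.  80. ]
large 186 px 359 2 rect [531.5  -3.5] [37. 10.] 3.8 z [74.9 79.4 82. ]
```

View pics/w1.png

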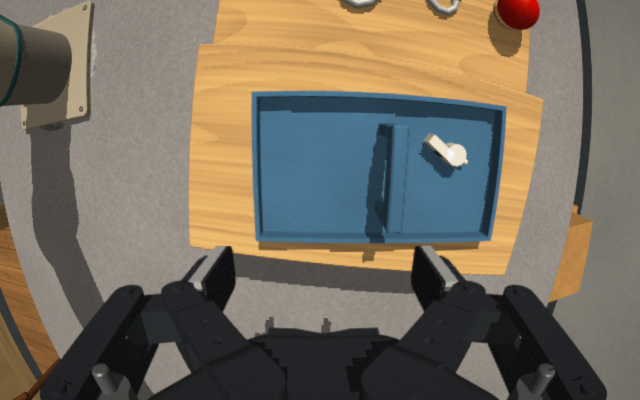

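The wrist view shows the tray (250–505, 92–242) with the handle bar at (396,180) and the whistle at (448,149). The mid carabiner is at the top edge, at (445,5).

Call:
{"method": "arm_command", "body": {
  "deltas": [
    {"dx":0.142,"dy":0.19,"dz":-0.04,"yaw":10,"jaw":1},
    {"dx":0.142,"dy":0.19,"dz":-0.04,"yaw":10,"jaw":0.7},
    {"dx":0.142,"dy":0.19,"dz":-0.04,"yaw":10,"jaw":0.7},
    {"dx":0.142,"dy":0.19,"dz":-0.04,"yaw":10,"jaw":0.7},
    {"dx":0.142,"dy":0.19,"dz":-0.04,"yaw":10,"jaw":0.7},
    {"dx":0.142,"dy":0.19,"dz":-0.04,"yaw":10,"jaw":0.7},
    {"dx":0.142,"dy":0.19,"dz":-0.04,"yaw":10,"jaw":0.7},
    {"dx":0.142,"dy":0.19,"dz":-0.04,"yaw":10,"jaw":0.7},
    {"dx":0.142,"dy":0.19,"dz":-0.04,"yaw":10,"jaw":0.7}
  ]
}}

```text
clock: 2.65
eef_pos: [630.2, -16.8, 241.6]
tool_rot: [-3.141, 0.001, 1.735]
force: [0.2, 0.2, 0.6]
width: 59.9
gripper_force: 0.0
```

```bash
python3 w.py w2
```

```text
[630.2 -16.8 241.6] [-3.141e+00  1.000e-03  1.735e+00]
rim 1999 px 194 291 rect [ 549.3 -188.4] [151.5 260.1] 88.9 z [125.2 130.9 132.7]
htop 281 px 209 348 rect [ 549.2 -162.5] [39.3 12.6] 86.5 z [179.  181.4 182.6]
floor 4510 px 265 307 rect [ 549.2 -187. ] [148.4 258.1] 88.7 z [112.8 114.6 117.3]
whistle 253 px 275 324 rect [ 611.6 -162.2] [12.5 40.2] 72.5 z [119.1 125.3 133. ]
mid 1470 px 332 135 rect [630.8  33.2] [42.8 78.3] 11.3 z [75.7 78.2 80. ]
large 2165 px 240 113 rect [534.7  41.2] [97.8 54.2] 83.8 z [76.4 80.  82.2]
```

View pics/w2.png

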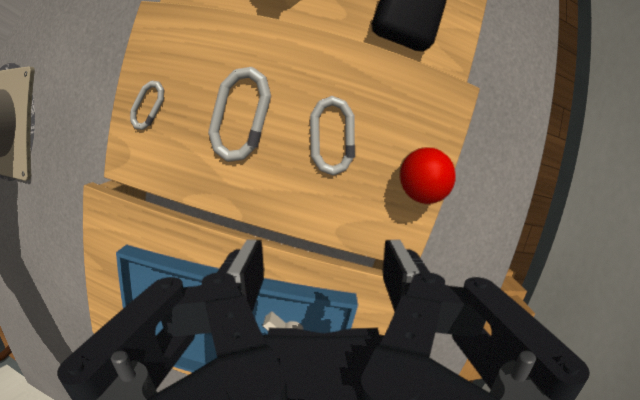

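Mid carabiner confirmed at pixel (332,135), between the large one (240,113) and the ball (428,175). Next I check the real fingertip height at this opening.

Run:
```python
import numpy as np
P=np.load("wrist.npz")["P"]
for a,b in((225,262),(385,430)):
    Q=P[235:285,a:b].reshape(-1,3); Q=Q[Q[:,2]>200]; print(len(Q),np.percentile(Q[:,2],[0,1,5,20]).round(1),Q[Q[:,2]<Q[:,2].min()+4].mean(0).round(1))
```

```text
1446 [247.  249.8 252.  258.6] [598.4 -15.6 249.9]
1589 [247.8 250.  252.8 259.4] [659.8  -4.8 250.4]
```

Call:
{"method": "arm_command", "body": {
  "deltas": [
    {"dx":0.001,"dy":0.05,"dz":-0.03,"yaw":2,"jaw":0.7},
    {"dx":0.001,"dy":0.05,"dz":-0.07,"yaw":2,"jaw":0.7},
    {"dx":0.001,"dy":0.05,"dz":-0.11,"yaw":2,"jaw":0.7},
    {"dx":0.001,"dy":0.05,"dz":-0.145,"yaw":2,"jaw":0.7},
    {"dx":0.001,"dy":0.05,"dz":-0.145,"yaw":2,"jaw":0.7},
    {"dx":0.001,"dy":0.05,"dz":-0.145,"yaw":2,"jaw":0.7}
  ]
}}

```text
clock: 3.3
eef_pos: [631.8, 34.7, 96.9]
tool_rot: [3.142, 0.0, 1.771]
force: [-0.3, -0.4, 0.6]
width: 60.1
gripper_force: 0.0
```

Call:
{"method": "arm_command", "body": {
  "deltas": [
    {"dx":-0.001,"dy":-0.001,"dz":-0.015,"jaw":0.7},
    {"dx":-0.001,"dy":-0.001,"dz":-0.028,"jaw":0.7},
    {"dx":-0.001,"dy":-0.001,"dz":-0.028,"jaw":0.6},
    {"dx":-0.001,"dy":-0.001,"dz":-0.028,"jaw":0.53},
    {"dx":-0.001,"dy":-0.001,"dz":-0.028,"jaw":0.53},
    {"dx":-0.001,"dy":-0.001,"dz":-0.028,"jaw":0.53}
  ]
}}

```text
invalid input at $.deltas[0]: expected keys dx, dy, dz, yaw, jaw
```

```bash
python3 w.py w3
python3 - <<'E'
import numpy as np
P=np.load("wrist.npz")["P"]
for a,b in((225,300),(350,430)):
    Q=P[225:275,a:b].reshape(-1,3); Q=Q[(Q[:,2]>80)]; print(len(Q),np.percentile(Q[:,2],[0,1,5]).round(1))
E
```

```text
[631.8  34.7  96.9] [3.142 0.    1.771]
rim 447 px 48 376 rect [ 426.3 -131.9] [58.3 27.6] 61.7 z [125.2 130.  132.2]
htop 0
floor 178 px 59 361 rect [ 426.  -142.2] [68.8 19.8] 79.1 z [112.1 115.  117.9]
whistle 0
mid 4355 px 322 232 rect [630.8  33.8] [43.7 77.5] 10.7 z [74.9 78.  79.8]
large 5793 px 173 186 rect [535.2  41.4] [98.8 54.9] 84.7 z [75.  79.8 81.9]
1118 [ 80.  102.7 105.1]
1216 [ 80.   80.2 104. ]
```

View pics/w3.png

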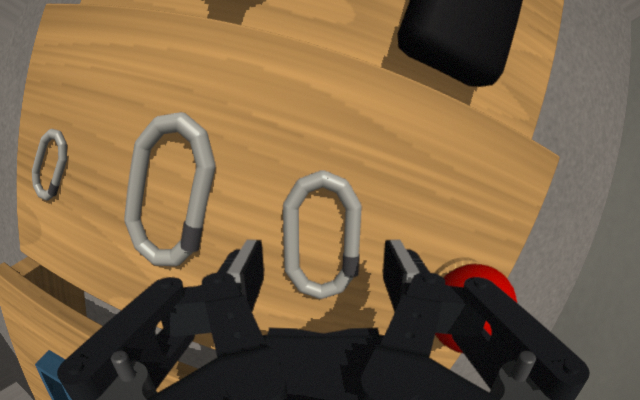

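Before the descent, the carabiner (322,232) is centred between the fingers (250,260) and (400,260).

Call:
{"method": "arm_command", "body": {
  "deltas": [
    {"dx":-0.001,"dy":-0.001,"dz":-0.015,"yaw":0,"jaw":0.7},
    {"dx":-0.001,"dy":-0.001,"dz":-0.026,"yaw":0,"jaw":0.7},
    {"dx":-0.001,"dy":-0.001,"dz":-0.028,"yaw":0,"jaw":0.6},
    {"dx":-0.001,"dy":-0.001,"dz":-0.028,"yaw":0,"jaw":0.58},
    {"dx":-0.001,"dy":-0.001,"dz":-0.028,"yaw":0,"jaw":0.58}
  ]
}}

```text
clock: 3.85
eef_pos: [630.8, 34.5, 68.5]
tool_rot: [3.141, -0.0, 1.772]
force: [-0.6, -0.5, -0.1]
width: 49.6
gripper_force: 0.0
```

```bash
python3 w.py w4 | head -1
python3 - <<'E'
import numpy as np
z=np.load("wrist.npz");P=z["P"];d=z["d"]
for a,b in((225,300),(345,430)):
    Q=P[225:285,a:b]; m=(d[225:285,a:b]<d[225:285,a:b].min()+60); print(np.histogram(Q[...,2],np.arange(66,100,2))[0])
E
```

```text
[630.8  34.5  68.5] [ 3.141 -0.     1.772]
[   3 1145  524   19  162  494  616   66   72   81   79   70   83   86
   80   77]
[   3 1471  683   27  142  528  604   65   84   77   87   72   69   90
   76   70]
```

View pics/w4.png

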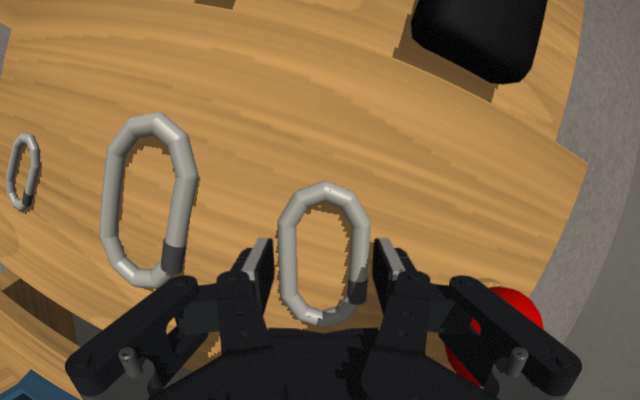

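Both fingers straddle the loop (324,255), with no contact yet. I lower it slightly and close.

Call:
{"method": "arm_command", "body": {
  "deltas": [
    {"dx":0,"dy":-0.001,"dz":-0.001,"yaw":0,"jaw":0.58},
    {"dx":0,"dy":-0.001,"dz":-0.001,"yaw":0,"jaw":0.4},
    {"dx":0,"dy":-0.001,"dz":-0.001,"yaw":0,"jaw":0.3},
    {"dx":0,"dy":-0.001,"dz":-0.001,"yaw":0,"jaw":0.3},
    {"dx":0,"dy":-0.001,"dz":-0.001,"yaw":0,"jaw":0.3},
    {"dx":0,"dy":-0.001,"dz":-0.001,"yaw":0,"jaw":0.3}
  ]
}}

```text
clock: 4.5
eef_pos: [631.3, 33.4, 68.6]
tool_rot: [3.14, 0.0, 1.772]
force: [-0.8, -1.5, 6.2]
width: 41.2
gripper_force: 63.2
```

Call:
{"method": "arm_command", "body": {
  "deltas": [
    {"dx":0,"dy":0,"dz":0.005,"yaw":0,"jaw":0.3},
    {"dx":0,"dy":0,"dz":0.02,"yaw":0,"jaw":0.3},
    {"dx":0,"dy":0,"dz":0.05,"yaw":0,"jaw":0.3},
    {"dx":0,"dy":0,"dz":0.09,"yaw":0,"jaw":0.3},
    {"dx":0,"dy":0,"dz":0.12,"yaw":0,"jaw":0.3},
    {"dx":0,"dy":0,"dz":0.145,"yaw":0,"jaw":0.3},
    {"dx":0,"dy":0,"dz":0.145,"yaw":0,"jaw":0.3},
    {"dx":0,"dy":0,"dz":0.145,"yaw":0,"jaw":0.3}
  ]
}}

```text
clock: 5.3
eef_pos: [630.5, 33.2, 213.0]
tool_rot: [3.141, 0.0, 1.772]
force: [-0.4, -0.1, -0.6]
width: 41.3
gripper_force: 60.8
```

```bash
python3 w.py w5|head -1
python3 - <<'E'
from h import *
z=np.load("wrist.npz");P=z["P"];Z=P[...,2];hsv=cv2.cvtColor(z["im"],cv2.COLOR_RGB2HSV)
m=(abs(P[...,0]-631)<45)&(P[...,1]>-20)&(P[...,1]<90)&(Z>190)&(Z<245)&(hsv[...,1]<60)&(hsv[...,2]>90)
Q=P[m]; print(len(Q),Q.min(0),Q.max(0),np.percentile(Q[:,2],[5,50,95]))
for a in range(0,90,10):
    q=Q[(Q[:,1]>=a-10)&(Q[:,1]<a)]
    if len(q): print(a,len(q),np.percentile(q[:,2],[10,50,90]).round(1))
E
```

```text
[630.5  33.2 213. ] [3.141 0.    1.772]
4910 [600.36303922  -4.95211457 216.27319741] [655.01182084  72.12286385 244.94461977] [219.994737   222.52655912 234.6696135 ]
0 88 [221.9 222.7 223.4]
10 529 [219.2 222.  223.2]
20 290 [220.4 222.4 223.4]
30 277 [221.3 222.5 223.5]
40 676 [221.  223.  239.8]
50 929 [220.9 222.8 237.3]
60 792 [221.1 222.5 223.5]
70 1202 [220.9 222.5 223.5]
80 127 [219.4 221.  222.2]
```

View pics/w5.png

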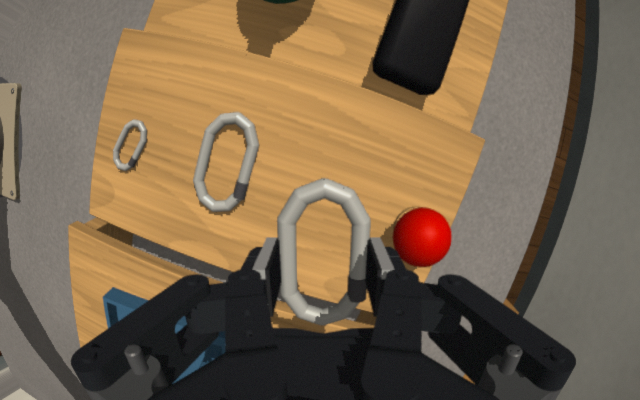

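The view shows the mid carabiner held level between the pads (324,250). The large (226,162), the small (130,146) and the ball (422,237) have not moved.

Call:
{"method": "arm_command", "body": {
  "deltas": [
    {"dx":-0.02,"dy":-0.03,"dz":0.01,"yaw":-2,"jaw":0.3},
    {"dx":-0.045,"dy":-0.07,"dz":0.01,"yaw":-4,"jaw":0.3},
    {"dx":-0.07,"dy":-0.11,"dz":0.01,"yaw":-7,"jaw":0.3},
    {"dx":-0.1,"dy":-0.15,"dz":0.01,"yaw":-10,"jaw":0.3},
    {"dx":-0.125,"dy":-0.19,"dz":0.01,"yaw":-13,"jaw":0.3},
    {"dx":-0.148,"dy":-0.22,"dz":0.01,"yaw":-13,"jaw":0.3},
    {"dx":-0.148,"dy":-0.22,"dz":0.01,"yaw":-13,"jaw":0.3},
    {"dx":-0.148,"dy":-0.22,"dz":-0.02,"yaw":-13,"jaw":0.3},
    {"dx":-0.148,"dy":-0.22,"dz":-0.05,"yaw":-13,"jaw":0.3},
    {"dx":-0.148,"dy":-0.22,"dz":-0.075,"yaw":-13,"jaw":0.3},
    {"dx":-0.148,"dy":-0.22,"dz":-0.09,"yaw":-13,"jaw":0.3},
    {"dx":-0.148,"dy":-0.22,"dz":-0.09,"yaw":-13,"jaw":0.3},
    {"dx":-0.148,"dy":-0.22,"dz":-0.09,"yaw":-13,"jaw":0.3}
  ]
}}

```text
clock: 6.65
eef_pos: [482.5, -185.9, 121.8]
tool_rot: [-3.14, -0.001, 1.546]
force: [-0.2, 0.0, -0.3]
width: 41.2
gripper_force: 60.9
```

```bash
python3 w.py w6
python3 - <<'E'
from h import *
im,d,P=cloud("side"); save("s6",im)
E
```

```text
[ 482.5 -185.9  121.8] [-3.140e+00 -1.000e-03  1.546e+00]
rim 10301 px 382 155 rect [ 549.9 -189.6] [150.1 261.8] 88.5 z [125.5 131.5 135.1]
htop 8896 px 487 287 rect [ 544.7 -179.7] [61.5 71.4] 37.3 z [172.7 180.7 191.2]
floor 51760 px 392 189 rect [ 550.3 -189.9] [141.4 253.4] 88.6 z [113.5 114.7 116.2]
whistle 1585 px 555 215 rect [ 614.9 -149.5] [66.9 87.9] 88.5 z [120.5 132.5 133.9]
mid 0
large 0
```

View pics/w6.png

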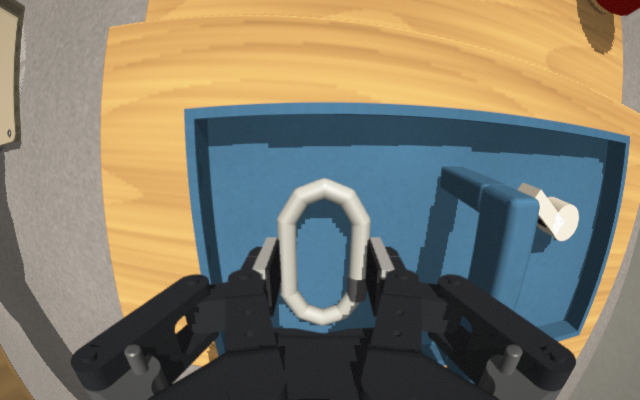

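The loop (324,250) hangs over the empty half. The right finger linkage (530,330) is close to the handle (500,250), so I check that clearance from depth.

Run:
```python
from h import *
z=np.load("wrist.npz");P=z["P"];im=z["im"].astype(int)
dark=(im.max(-1)<75)&(im.max(-1)-im.min(-1)<25); dark[:240]=0; dark[:,:320]=0
Q=P[dark]; Q=Q[~np.isnan(Q).any(1)]
for a in range(118,240,8):
    q=Q[(Q[:,2]>=a)&(Q[:,2]<a+8)]
    if len(q)>5: print(a,len(q),"max x rel tcp",np.percentile(q[:,0],98).round(1)-482.5)
```

```text
118 79 max x rel tcp 192.89999999999998
126 401 max x rel tcp 191.79999999999995
134 211 max x rel tcp 33.39999999999998
142 245 max x rel tcp 33.799999999999955
150 234 max x rel tcp 58.5
158 419 max x rel tcp 59.799999999999955
166 809 max x rel tcp 59.700000000000045
174 2519 max x rel tcp 54.200000000000045
182 1214 max x rel tcp 56.10000000000002
190 2358 max x rel tcp 57.799999999999955
198 3414 max x rel tcp 59.89999999999998
206 3383 max x rel tcp 62.89999999999998
214 4790 max x rel tcp 63.89999999999998
222 2030 max x rel tcp 63.200000000000045
```

Call:
{"method": "arm_command", "body": {
  "deltas": [
    {"dx":-0.011,"dy":0,"dz":0,"yaw":0,"jaw":0.3},
    {"dx":-0.011,"dy":0,"dz":0,"yaw":0,"jaw":0.3},
    {"dx":-0.011,"dy":0,"dz":-0.003,"yaw":0,"jaw":0.3},
    {"dx":-0.011,"dy":0,"dz":-0.006,"yaw":0,"jaw":0.3},
    {"dx":-0.011,"dy":0,"dz":-0.007,"yaw":0,"jaw":0.3},
    {"dx":-0.011,"dy":0,"dz":-0.007,"yaw":0,"jaw":0.3},
    {"dx":-0.011,"dy":0,"dz":-0.007,"yaw":0,"jaw":0.3}
  ]
}}

```text
clock: 7.45
eef_pos: [471.7, -186.6, 115.2]
tool_rot: [-3.142, -0.0, 1.545]
force: [-0.2, -0.7, -0.4]
width: 41.0
gripper_force: 60.9
```

Call:
{"method": "arm_command", "body": {
  "deltas": [
    {"dx":0,"dy":0,"dz":-0.001,"yaw":0,"jaw":0.3},
    {"dx":0,"dy":0,"dz":-0.0015,"yaw":0,"jaw":0.3},
    {"dx":0,"dy":0,"dz":-0.0015,"yaw":0,"jaw":0.3}
  ]
}}

```text
clock: 7.75
eef_pos: [471.6, -186.6, 113.7]
tool_rot: [-3.141, -0.0, 1.545]
force: [-0.5, -0.6, 0.0]
width: 41.5
gripper_force: 60.9
```

Call:
{"method": "arm_command", "body": {
  "deltas": [
    {"dx":0,"dy":0,"dz":-0.0005,"yaw":0,"jaw":0.3},
    {"dx":0,"dy":0,"dz":-0.001,"yaw":0,"jaw":0.3},
    {"dx":0,"dy":0,"dz":-0.001,"yaw":0,"jaw":0.3}
  ]
}}

```text
clock: 8.05
eef_pos: [471.6, -186.6, 113.5]
tool_rot: [3.141, 0.0, 1.545]
force: [-1.1, 1.0, 6.6]
width: 41.1
gripper_force: 64.9
```

Call:
{"method": "arm_command", "body": {
  "deltas": [
    {"dx":0,"dy":0,"dz":0,"yaw":0,"jaw":0.5},
    {"dx":0,"dy":0,"dz":0.0005,"yaw":0,"jaw":0.55},
    {"dx":0,"dy":0,"dz":0.001,"yaw":0,"jaw":0.6},
    {"dx":0,"dy":0,"dz":0.001,"yaw":0,"jaw":0.6},
    {"dx":0,"dy":0,"dz":0.001,"yaw":0,"jaw":0.6},
    {"dx":0,"dy":0,"dz":0.01,"yaw":0,"jaw":0.6},
    {"dx":0,"dy":0,"dz":0.03,"yaw":0,"jaw":0.6},
    {"dx":0,"dy":0,"dz":0.07,"yaw":0,"jaw":0.6},
    {"dx":0,"dy":0,"dz":0.11,"yaw":0,"jaw":0.6},
    {"dx":0,"dy":0,"dz":0.12,"yaw":0,"jaw":0.6},
    {"dx":0,"dy":0,"dz":0.12,"yaw":0,"jaw":0.6},
    {"dx":0,"dy":0,"dz":0.12,"yaw":0,"jaw":0.6}
  ]
}}

```text
clock: 9.25
eef_pos: [470.8, -186.6, 232.2]
tool_rot: [-3.14, -0.0, 1.545]
force: [0.3, 0.4, -0.1]
width: 51.3
gripper_force: 0.0
```

```bash
python3 w.py w7
python3 - <<'E'
from h import *
z=np.load("wrist.npz");P=z["P"];Z=P[...,2];h=cv2.cvtColor(z["im"],cv2.COLOR_RGB2HSV)
m=(abs(P[...,0]-475)<45)&(abs(P[...,1]+186)<60)&(Z>118)&(Z<130)&(h[...,1]<70)
r=cv2.minAreaRect(P[m][:,:2].astype(np.float32));print("carab",r,m.sum(),np.percentile(P[m][:,2],[2,50,98]))
m=(abs(P[...,0]-549)<14)&(abs(P[...,1]+189)<60)&(Z>172)&(Z<190)&(h[...,0]>90)&(h[...,1]>100)
r=cv2.minAreaRect(P[m][:,:2].astype(np.float32));print("handle",r,m.sum())
E
```

```text
[ 470.8 -186.6  232.2] [-3.14  -0.     1.545]
rim 5224 px 406 182 rect [ 549.8 -189.5] [150.1 260.3] 88.6 z [125.5 131.5 133.4]
htop 2587 px 434 211 rect [ 548.8 -189. ] [92.1 14.8] 88.9 z [172.9 181.3 182.9]
floor 30511 px 384 188 rect [ 549.9 -189.6] [141.3 252.4] 88.5 z [113.3 114.7 116.3]
whistle 955 px 484 174 rect [ 614.1 -148.9] [66.3 89. ] 88.5 z [120.4 132.4 134. ]
mid 0
large 221 px 380 3 rect [531.2  -4. ] [36.9  9.4] 2.2 z [74.5 79.5 81.6]
carab ((472.0248718261719, -186.01914978027344), (77.68716430664062, 43.5281867980957), 87.35728454589844) 2111 [119.8198828  123.00948055 124.89393794]
handle ((548.7965698242188, -188.9631805419922), (92.08207702636719, 14.789093971252441), 88.90440368652344) 2586
```

View pics/w7.png

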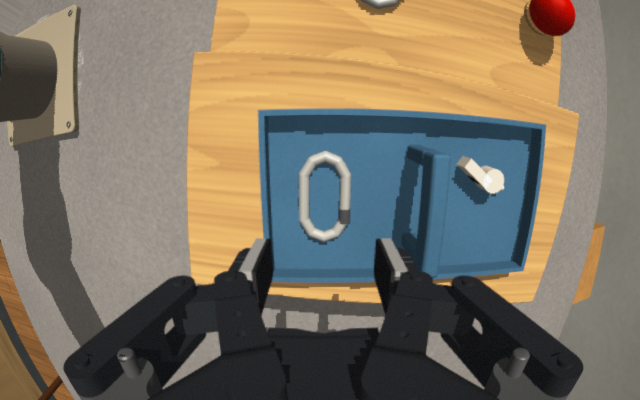

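The carabiner lies flat in the near half (324,195), the whistle is at (484,174) and the handle bar at (436,212). Now the handle.

Call:
{"method": "arm_command", "body": {
  "deltas": [
    {"dx":0.04,"dy":-0.002,"dz":0,"yaw":0,"jaw":0.65},
    {"dx":0.078,"dy":-0.002,"dz":0,"yaw":0,"jaw":0.65},
    {"dx":0.078,"dy":-0.002,"dz":0,"yaw":0,"jaw":0.65},
    {"dx":0.078,"dy":-0.002,"dz":0,"yaw":0,"jaw":0.65},
    {"dx":0.078,"dy":-0.002,"dz":-0.03,"yaw":0,"jaw":0.65},
    {"dx":0.078,"dy":-0.002,"dz":-0.06,"yaw":0,"jaw":0.65},
    {"dx":0.078,"dy":-0.002,"dz":-0.082,"yaw":0,"jaw":0.65},
    {"dx":0.078,"dy":-0.002,"dz":-0.082,"yaw":0,"jaw":0.65},
    {"dx":0.078,"dy":-0.002,"dz":-0.082,"yaw":0,"jaw":0.65}
  ]
}}

```text
clock: 10.2
eef_pos: [548.5, -188.7, 150.6]
tool_rot: [-3.14, -0.0, 1.545]
force: [-0.2, 0.3, -0.4]
width: 55.7
gripper_force: 0.0
```

Call:
{"method": "arm_command", "body": {
  "deltas": [
    {"dx":0.0005,"dy":0,"dz":0,"yaw":0,"jaw":0.4},
    {"dx":0.0005,"dy":0,"dz":0,"yaw":0,"jaw":0.3},
    {"dx":0.0005,"dy":0,"dz":0,"yaw":0,"jaw":0.25},
    {"dx":0.0005,"dy":0,"dz":0,"yaw":0,"jaw":0.2},
    {"dx":0.0005,"dy":0,"dz":0,"yaw":0,"jaw":0.0},
    {"dx":0.0005,"dy":0,"dz":0,"yaw":0,"jaw":0.0},
    {"dx":0.0005,"dy":0,"dz":0,"yaw":0,"jaw":0.0},
    {"dx":0.0005,"dy":0,"dz":0,"yaw":0,"jaw":0.0}
  ]
}}

```text
clock: 11.0
eef_pos: [550.0, -188.8, 151.5]
tool_rot: [3.142, 0.0, 1.545]
force: [-2.3, 0.1, 5.8]
width: 13.4
gripper_force: 60.7
```

Gripped at the bar's 14 mm. I lift gently, 100 mm straight up.

Call:
{"method": "arm_command", "body": {
  "deltas": [
    {"dx":0,"dy":0,"dz":0.001,"yaw":0,"jaw":0},
    {"dx":0,"dy":0,"dz":0.004,"yaw":0,"jaw":0},
    {"dx":0,"dy":0,"dz":0.009,"yaw":0,"jaw":0},
    {"dx":0,"dy":0,"dz":0.016,"yaw":0,"jaw":0},
    {"dx":0,"dy":0,"dz":0.025,"yaw":0,"jaw":0},
    {"dx":0,"dy":0,"dz":0.035,"yaw":0,"jaw":0},
    {"dx":0,"dy":0,"dz":0.045,"yaw":0,"jaw":0},
    {"dx":0,"dy":0,"dz":0.055,"yaw":0,"jaw":0},
    {"dx":0,"dy":0,"dz":0.065,"yaw":0,"jaw":0},
    {"dx":0,"dy":0,"dz":0.075,"yaw":0,"jaw":0},
    {"dx":0,"dy":0,"dz":0.084,"yaw":0,"jaw":0},
    {"dx":0,"dy":0,"dz":0.091,"yaw":0,"jaw":0},
    {"dx":0,"dy":0,"dz":0.096,"yaw":0,"jaw":0},
    {"dx":0,"dy":0,"dz":0.099,"yaw":0,"jaw":0},
    {"dx":0,"dy":0,"dz":0.1,"yaw":0,"jaw":0},
    {"dx":0,"dy":0,"dz":0.1,"yaw":0,"jaw":0},
    {"dx":0,"dy":0,"dz":0.1,"yaw":0,"jaw":0},
    {"dx":0,"dy":0,"dz":0.1,"yaw":0,"jaw":0},
    {"dx":0,"dy":0,"dz":0.1,"yaw":0,"jaw":0},
    {"dx":0,"dy":0,"dz":0.1,"yaw":0,"jaw":0}
  ]
}}

```text
clock: 13.0
eef_pos: [550.1, -188.6, 250.7]
tool_rot: [-3.141, -0.0, 1.545]
force: [-0.6, 0.7, -4.8]
width: 13.2
gripper_force: 59.0
```

Run:
```python
from h import *
im,d,P=cloud("scene"); save("s8",im); s=read_state(); print(s["eef_pos"],s["width"],abs(s["qd"]).max(),s["force"])
h=cv2.cvtColor(im,cv2.COLOR_RGB2HSV);Z=P[...,2]
m=(h[...,0]>95)&(h[...,0]<120)&(h[...,1]>100)&(abs(P[...,0]-550)<120)&(abs(P[...,1]+189)<65)&(Z>195)&(Z<225)
Q=P[m]; c=np.linalg.lstsq(np.c_[Q[:,:2]-[550,-189],np.ones(len(Q))],Q[:,2],rcond=None)[0]; r=Q[:,2]-np.c_[Q[:,:2]-[550,-189],np.ones(len(Q))]@c
k=abs(r)<3; Q=Q[k]; c=np.linalg.lstsq(np.c_[Q[:,:2]-[550,-189],np.ones(len(Q))],Q[:,2],rcond=None)[0]; print("tilt deg",np.degrees(c[:2]),"floor z",c[2],len(Q))
```

```text
[ 550.06657461 -188.62332412  250.71655404] 13.171305447172049 0.0035595297901408205 [ 0.28464368  0.54614404 -4.75603701]
tilt deg [0.00232882 0.01017238] floor z 214.31491841895644 4925
```

View pics/s8.png

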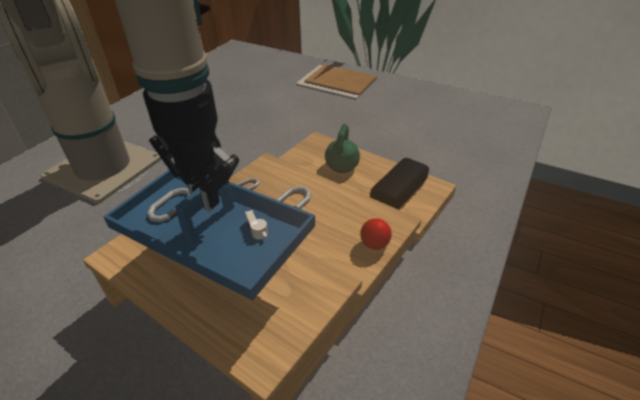

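The tray is lifted level: tilt is about 0° and the floor is at z = 214, which is 99 mm up. The carabiner (168,205) and the whistle (257,228) are in it, and the other objects have not moved.

```bash
python3 -c "
from cell import *
print(finish_job())"
```

```text
the job is handed in; nothing more can be done
None
```

The job is handed in: the middle-sized carabiner was set down gently in the key tray with the whistle, and the arm is holding the tray by its handle, level and still about 10 cm above its tier, with everything else left where it was.

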